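# Pulse the tube shaker

## Robot

A 6-joint arm with a two-finger parallel gripper is mounted at the origin on the work surface. World frame = base frame: x ahead of the robot, y to its left, z up, the work surface at z = 0. Lengths are in m, angles in degrees, forces in N, time in s.
With the tool pointing down it reaches from about 0.425 to 1.125 m from the base axis. Payload 14.9 kg.
Tool frame: the origin (TCP) lies midway between the tips of the shut fingers; the grasp point (between the pads) lies bot.hold_point_z behind it (bot.hold_point_z is the distance from the TCP to the grasp point, in m); z points along the fingers, y is the line along which they close (so a half turn about z gives the same grasp; the last joint's range is limited). The gripper opens to 91 mm and grips with 3 to 60 N. Pads are 32 mm wide; open, the fingers measure 118 mm over their backs; the gripper's body (76 mm by 178 mm) begins 60 mm behind the grasp point.
Start: joints at [71.087, 21.709, 99.362, -0, 58.929, -1.908], TCP at [0.205, 0.669, 0.191] pointing down, gripper open.
Joint ranges: [-158.91, 158.91], [-42.39, 125.64], [0.06, 152.35], [-60.88, 240.88], [17.5, 164.5], [-176.32, 176.32]. Speed limits (degrees/s): [108.29, 108.29, 136.94, 180, 180, 180].

## Interface

Orientations are given as a 3x3 rotation matrix whose columns are the frame's x, y, z axes.
In Python, from rig import sensors, optics, bot gives the robot as it stands.
- The arm moves only by the tool move_arm, never from a script. Its argument "rows" is a list of rows, each a list of 3 entries, a list of its own where there are three numbers: the turn, a rotation vector about the world's x, y, z in units of 5 degrees (1.0 is 5 degrees), then the shift along the world's x, y, z in mm, then the opening, from 0 (shut) to 1 (fully open). A call has 1 to 20 rows; each row is the pose to reach, as a shift and turn from the pose commanded when the call began; what a row does not reach only later rows make up. A row lasts 1/8 s, in which the tool goes at most 62.5 mm and 10.7 degrees, less where a joint would pass 70% of its speed; a pose out of reach is approached as far as the arm can. A call with a gripper value outside its range is refused whole. The fingers move at their own pace and stop on an object; "newtons" is the grip in N (left out, the last holds). Time passes only in rows, so rows that repeat a pose let the fingers close. It gives the time, the measured TCP pose, the force, the opening and the grip force at its end, in the units of the state.
- sensors.get_obs(): the state, without advancing time (a new reading comes with each control period).
- optics.camera(name): name is "side" or "top" or "wrist"; returns a dict with "frame" (480x640x3 uint8, red, green, blue), "depth" (480x640 float32, m along the optical axis (not along the pixel's ray), 0 where there is no reading), "K" (3x3 intrinsics, pixels), "T" (4x4, takes a point from camera to world coordinates). Camera axes: x right, y down, z forward; pixel columns grow to the right and rows downward; lengths in m; the calibration is good to about 2 mm. A picture is of the moment at which its call begins.
- bot.finish_job(): hands the job in; it is judged then, once.
The state is a dict: "time_s": time; "joint_positions": joint angles; "qvel": joint speeds; "tau": joint torques, N m; "tcp_pos": TCP position; "ee_rot": TCP orientation; "wrist_force": force on the tool from outside, world axes, zero at the start; "wrist_torque": the same for the moment, N m; "opening": opening from 0.0 (shut) to 1.0 (fully open); "grip_force": force on a finger pad.
Only numpy, scipy, OpenCV 4.12 (cv2) and the standard library are available. Lean on these libraries where they do the work, as an engineer would, in place of code of your own. Each camera call takes 0.05 s, during which the arm holds its last target. There are 200 camera calls.

## Task

Give the tubes in the shaker a short mix: first push the raised end of the rocker on the power box down until the rocker has tipped fully over, then press the square key on the shaker's deck fully down (it locks the tubes and stays down by itself), and last press the round key fully down and keep it held down: finish with a fingertip still holding it there. Never press the long narrow key, do not press a key before its turn, and leave everything loose on the bench standing where it is; nothing is to be picked up.

Things in the scene. Friction and masses are not known exactly. Their poses are not given: they have to be found in the camera images.
- shaker: White tube shaker fixed to the bench, 300 mm deep (its x, away from the robot) by 240 mm wide (y); origin: centre of underside. Near third (x -150 to -50 mm): flat deck 55 mm high with three black key modules (54 mm square, 12 mm thick) at x = -105, y = -66, 0, +66 mm; which key is where varies. Behind the deck 90 mm high, a block of capped tubes up to 110 mm.
- lock_module: The black module of the square lock key. Origin at the centre of its underside, on the deck, 55 mm above the bench; turned like the shaker.
- lock_top (a point): Centre of the top of the square lock key, white, 28 by 28 mm. Raised, its top is 81 mm above the bench (14 mm above its module); the point goes down with the key.
- lock_key (a joint): How far the square lock key is pressed: 0 up to 0.008 m (8 mm) at its stop. It has no spring: it yields at about 3.5 N and stays where it is left. It starts 0 to 1 mm down.
- pulse_module: The black module of the round pulse key. Origin at the centre of its underside, on the deck, 55 mm above the bench; turned like the shaker.
- pulse_top (a point): Centre of the top of the round pulse key, white, 30 mm across. Raised, its top is 81 mm above the bench; the point goes down with the key.
- pulse_key (a joint): How far the round pulse key is pressed: 0 up to 0.008 m (8 mm) at its stop. Sprung: starts to move at about 1.8 N, takes about 6 N at the stop, and comes back up when released.
- eject_top (a point): Centre of the top of the long narrow eject key, white, 44 mm (along the shaker's x) by 13 mm, as high as the others, sprung like the round one. It must not be pressed.
- eject_key (a joint): How far the long narrow eject key is pressed, 0 up to 0.008 m. It is to stay up.
- power_box: Grey power box fixed to the bench, 120 mm (its x) by 76 mm (y), 50 mm high; origin: centre of underside. In the middle of its top a white see-saw rocker, 60 mm along x, 32 mm wide, pivot along y, 58 mm above the bench. Its halves form a shallow V: off, the -x half is level (58 mm high) and the +x half (the far one) rises to 68 mm at its end.
- rocker_press (a point): The place to press on the rocker: on the upper face of its raised (+x) half, in the middle of the width, 21 mm from the pivot line (30 mm is the end). It moves with the rocker, from 65 mm above the bench (off) to 58 mm (on, this half then level).
- rocker (a joint): Rocker angle: 0 off (the +x half raised), 0.34 rad at its stop, fully on (the +x half level). It moves with friction, about 3 to 4 N at the raised end, and stays where it is left. It starts 0 to 0.04 rad.
- sharps_bin: Loose yellow sharps bin with a red lid, 124 mm across, 154 mm high, origin under its centre. It must stay where it is.
- tip_box: Loose blue and grey box of pipette tips, 120 by 84 mm, 63 mm high, origin under its centre. It must stay where it is.
- tube_rack: Loose orange rack of tubes, 120 by 75 mm, 66 mm high, origin under its centre. It must stay where it is.
- pipette: Loose grey pipette lying down, 259 mm long along its x (from -124 to +135 mm), 31 mm high. It must stay where it is.
- tip_tray: Loose clear open box with yellow tips, 120 by 85 mm, 44 mm high, origin under its centre. It must stay where it is.
- reagent_bottle: Loose amber bottle, 48 mm across, 95 mm high, standing, origin under its centre. It must stay where it is.
- vial: Loose small glass vial with a white cap, 28 mm across, 45 mm high, standing between the power box and the shaker, origin under its centre. It must stay where it is.

How it is judged:
By the outcome, as a careful person would: the job done as asked, in the order asked, and still so for the second after the job is handed in, while the arm keeps its last pose, push and grip.
It also fails if it takes over 48 s, if anything falls off the work surface, if the arm or the gripper's body presses on something with over 40 N, if the wrist force passes 120 N, or if a joint passes its speed limit or range.

## Working session

There is one attempt and no reset: what is moved stays moved. The work goes in short steps, Python scripts to look and compute and a tool call to move; the robot and the scene stay as the last step left them, time stands still between calls to the robot, and variables do not carry over. Pictures are saved under pics/ and viewed, at most 10 in all, crops included, and the job is handed in when it is done.

Besides the shell and the picture viewer there is one more tool, called after ">>>" as name([rows], argument=value, ...), one row to a line, values as JSON. move_arm: Moves the arm, as the interface text tells. Its arguments: {"type":"object","properties":{"rows":{"type":"array","items":{"type":"array"}},"newtons":{"type":"number"}},"required":["rows"]}

```bash
mkdir -p pics; cat > h.py <<'E'
import numpy as np, cv2
from rig import sensors, optics, bot
def snap(n,tag):
    c=optics.camera(n); cv2.imwrite(f'pics/{tag}.png',c['frame'][:,:,::-1]); np.savez(f'pics/{tag}.npz',**c); return c
def load(tag): return dict(np.load(f'pics/{tag}.npz'))
def ray(c,u,v,z):
    d=c['T'][:3,:3]@np.linalg.solve(c['K'],[u,v,1.]); o=c['T'][:3,3]; return o+d*(z-o[2])/d[2]
def pts(c):
    v,u=np.mgrid[:480,:640]; z=c['depth']; p=np.stack([u*z,v*z,z],-1)@np.linalg.inv(c['K']).T
    return p@c['T'][:3,:3].T+c['T'][:3,3]
E
python3 - <<'E'
from h import *
for n in('top','side'):
    c=snap(n,n+'0'); print(n,c['T'].round(3).tolist(),c['K'].round(1).tolist())
o=sensors.get_obs(); print(o['time_s'],o['tcp_pos'],o['ee_rot'],bot.hold_point_z,o['wrist_force'])
E
```

```text
top [[0.026, -0.988, 0.153, 0.305], [-1.0, -0.026, -0.002, -0.004], [0.006, -0.153, -0.988, 1.508], [0.0, 0.0, 0.0, 1.0]] [[557.8, 0.0, 316.4], [0.0, 557.8, 240.9], [0.0, 0.0, 1.0]]
side [[-0.999, -0.036, 0.04, 0.472], [-0.053, 0.621, -0.782, 1.254], [0.004, -0.783, -0.622, 1.071], [0.0, 0.0, 0.0, 1.0]] [[616.8, 0.0, 324.5], [0.0, 616.8, 238.8], [0.0, 0.0, 1.0]]
0.1 [0.20458058 0.66904803 0.190068  ] [[-9.56298465e-01  2.92392120e-01 -3.08226953e-04]
 [ 2.92392281e-01  9.56298008e-01 -9.34473742e-04]
 [ 2.15240635e-05 -9.83758987e-04 -9.99999516e-01]] 0.0188 [-0.42862107  0.15909806  0.00959186]
```

View pics/top0.png

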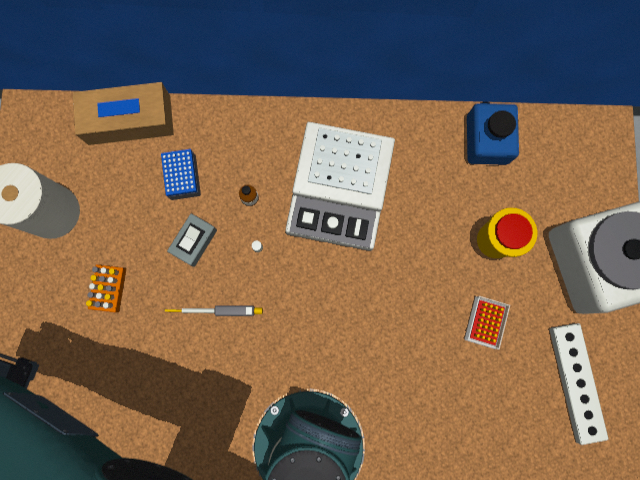

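View pics/side0.png

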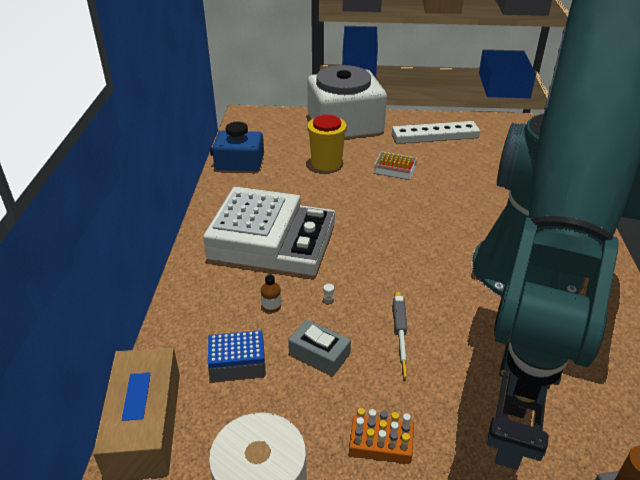

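The top view shows the power box at about (192,239), the vial at (256,246) and the bottle at (248,194). On the shaker deck are the square key (308,218), the round key (332,223) and the long key (357,228). The side view shows the same layout, with the rocker at about (320,336) and the keys at about (303,243), (310,228) and (315,212).

```bash
python3 - <<'E'
from h import *
boxes={'top0':{'rocker':(178,222,206,256),'keys':(297,205,372,242)},'side0':{'rocker':(300,322,342,352),'keys':(292,204,328,252)}}
for t in boxes:
    c=load(t); P=pts(c); f=c['frame'].astype(int)
    for n,(a,b,e,g) in boxes[t].items():
        m=np.zeros((480,640),np.uint8); m[b:g,a:e]=(f[b:g,a:e].min(-1)>150)
        k,l,s,ce=cv2.connectedComponentsWithStats(m)
        for i in range(1,k):
            if s[i,4]<25: continue
            p=P[l==i]; r=cv2.minAreaRect(np.argwhere(l==i)[:,::-1].astype(np.float32))
            z=.079 if n=='keys' else .061
            print(t,n,s[i].tolist(),ce[i].round(1),'ray',ray(c,*ce[i],z).round(4),'depth med',np.median(p,0).round(4),'zmax',np.percentile(p[:,2],[5,95]).round(3))
# power box outline in top (points 45-55mm high) and shaker deck
c=load('top0');P=pts(c)
for n,(a,b,e,g),lo,hi in(('box',(165,210,220,270),.04,.075),('tubes/shaker',(280,115,400,255),.035,.15),('modules',(295,200,375,245),.062,.09),('vial',(246,236,268,258),.02,.08),('bottle',(235,178,262,210),.02,.15)):
    q=P[b:g,a:e].reshape(-1,3); q=q[(q[:,2]>lo)&(q[:,2]<hi)]
    r=cv2.minAreaRect((q[:,:2]*1000).astype(np.float32)); print(n,len(q),[np.round(x,1) for x in r],np.round(cv2.boxPoints(r),0).tolist(), q[:,2].max().round(3))
cv2.imwrite('pics/z.png',np.hstack([cv2.resize(c['frame'][205:275,160:240,::-1],(400,350),interpolation=2),cv2.resize(load('side0')['frame'][310:380,280:360,::-1],(400,350),interpolation=2)]))
E
```

```text
top0 rocker [179, 226, 21, 25, 266] [189.3 238.3] ray [0.5272 0.3272 0.061 ] depth med [0.5278 0.3268 0.0607] zmax [0.054 0.067]
top0 keys [302, 212, 12, 12, 105] [307.6 217.2] ray [0.5883 0.0181 0.079 ] depth med [0.5885 0.0174 0.0808] zmax [0.075 0.085]
top0 keys [327, 217, 11, 11, 94] [332.4 221.9] ray [ 0.5775 -0.0469  0.079 ] depth med [ 0.5767 -0.0461  0.0811] zmax [0.075 0.086]
top0 keys [354, 219, 7, 17, 74] [357.3 226.8] ray [ 0.5661 -0.1119  0.079 ] depth med [ 0.5655 -0.1114  0.0815] zmax [0.077 0.087]
side0 rocker [305, 325, 29, 22, 304] [318.9 335.4] ray [0.53   0.3268 0.061 ] depth med [0.5306 0.3273 0.0614] zmax [0.057 0.067]
side0 keys [300, 206, 28, 7, 82] [314.5 209.1] ray [ 0.5692 -0.1214  0.079 ] depth med [ 0.5698 -0.1175  0.0793] zmax [0.054 0.085]
side0 keys [304, 222, 11, 6, 53] [309.2 224.6] ray [ 0.5785 -0.0504  0.079 ] depth med [ 0.5782 -0.0444  0.0829] zmax [0.079 0.087]
side0 keys [297, 237, 12, 7, 66] [303.  240.1] ray [0.5896 0.0165 0.079 ] depth med [0.5892 0.0184 0.0819] zmax [0.077 0.085]
box 1295 [array([529.2, 326.9]), array([ 79.1, 120.1]), np.float64(61.3)] [[458.0, 321.0], [563.0, 263.0], [601.0, 333.0], [496.0, 390.0]] 0.073
tubes/shaker 10289 [array([682. , -64.8]), array([240.4, 303.3]), np.float64(80.1)] [[512.0, -157.0], [811.0, -209.0], [852.0, 28.0], [553.0, 80.0]] 0.121
modules 1462 [array([582.5, -53.1]), array([203.5, 113.2]), np.float64(88.8)] [[524.0, -154.0], [637.0, -156.0], [641.0, 48.0], [528.0, 50.0]] 0.09
vial 88 [array([517.1, 152.8]), array([25.8, 24.4]), np.float64(46.4)] [[499.0, 152.0], [517.0, 135.0], [535.0, 154.0], [517.0, 171.0]] 0.054
bottle 301 [array([654.2, 180.3]), array([46.3, 46.4]), np.float64(9.4)] [[628.0, 199.0], [635.0, 154.0], [681.0, 161.0], [673.0, 207.0]] 0.102
```

View pics/z.png

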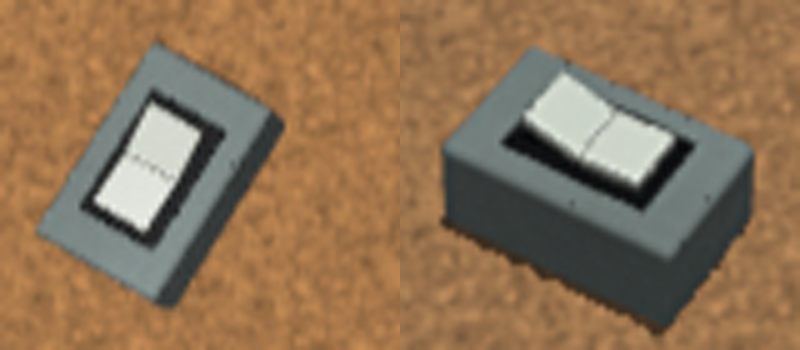

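The right-hand crop shows the far (+x) half of the rocker raised, in the upper left. The two views agree within about 3 mm and the box x axis lies at about -29°. The rocker press point is about (0.547, 0.317). The square key is at (0.589, 0.018) and the round key at (0.577, -0.046), both about 81 mm high. I'll shut the gripper and move above the rocker.

>>> move_arm([
  [[0, 0, 0], [0, 0, 0], 0],
  [[0, 0, -2.4], [343, -352, -60], 0],
  [[0, 0, -2.4], [343, -352, -60], 0],
  [[0, 0, -2.4], [343, -352, -60], 0],
  [[0, 0, -2.4], [343, -352, -60], 0],
  [[0, 0, -2.4], [343, -352, -60], 0],
  [[0, 0, -2.4], [343, -352, -60], 0],
  [[0, 0, -2.4], [343, -352, -60], 0],
  [[0, 0, -2.4], [343, -352, -60], 0],
  [[0, 0, -2.4], [343, -352, -60], 0],
  [[0, 0, -2.4], [343, -352, -60], 0],
  [[0, 0, -2.4], [343, -352, -60], 0],
  [[0, 0, -2.4], [343, -352, -60], 0],
], newtons=20)

```text
time_s: 1.72
tcp_pos: [0.5471, 0.3183, 0.1308]
ee_rot: [[-0.875, 0.484, 0.0], [0.484, 0.875, 0.0], [-0.0, 0.0, -1.0]]
wrist_force: [0.0, 0.6, -0.0]
opening: 0.003
grip_force: 0.0
```

```bash
python3 - <<'E'
from h import *
c=snap('wrist','w1'); o=sensors.get_obs(); print(o['time_s'],o['tcp_pos'],o['ee_rot'].round(3).tolist(),o['opening'],o['wrist_force'])
E
```

```text
1.775 [0.54725201 0.31814298 0.13080865] [[-0.875, 0.484, 0.0], [0.484, 0.875, 0.0], [-0.0, 0.0, -1.0]] 0.006725954167144053 [0.46079133 0.74445601 0.60524115]
```

View pics/w1.png

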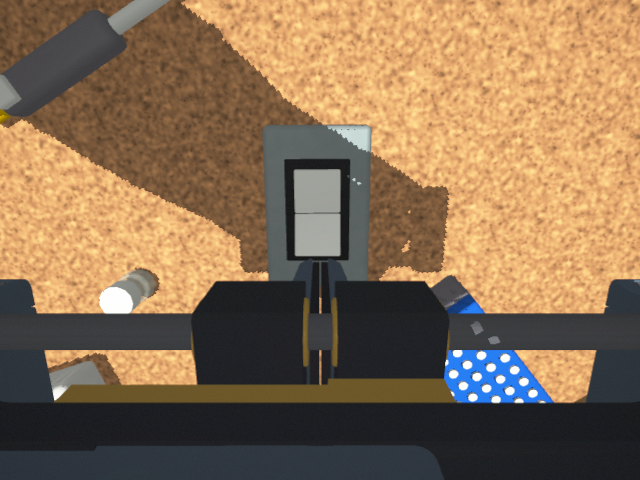

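The wrist view shows the rocker upright and centred at u≈317. The pivot line is at v≈213, the raised half runs from v≈213 to 256, and the fingertips are at about (320,262). I'll check the pivot against the TCP.

```bash
python3 - <<'E'
from h import *
c=load('w1'); P=pts(c)
a=ray(c,317,213,.058); e=ray(c,317,256,.067); n=ray(c,317,169,.058); print(a,e,n,'depth',P[213,317],P[250,317],P[175,317])
d=np.array([.875,-.484]); print('press',a[:2]+.021*d)
E
```

```text
[0.52766042 0.32647433 0.058     ] [0.55286634 0.31255697 0.067     ] [0.50101402 0.3412583  0.058     ] depth [0.52768307 0.32646071 0.05785942] [0.54916959 0.31460452 0.0665349 ] [0.50447965 0.33934341 0.0590562 ]
press [0.54603542 0.31631033]
```

>>> move_arm([
  [[0, 0, 0], [0, -2, -30], 0],
  [[0, 0, 0], [0, -2, -55], 0],
  [[0, 0, 0], [0, -2, -61], 0],
  [[0, 0, 0], [0, -2, -64], 0],
  [[0, 0, 0], [0, -2, -66], 0],
  [[0, 0, 0], [0, -2, -68], 0],
  [[0, 0, 0], [0, -2, -70], 0],
  [[0, 0, 0], [0, -2, -72], 0],
  [[0, 0, 0], [0, -2, -73], 0],
  [[0, 0, 0], [0, -2, -73], 0],
  [[0, 0, 0], [0, -2, -73], 0],
])

```text
time_s: 3.15
tcp_pos: [0.5478, 0.3154, 0.0577]
ee_rot: [[-0.875, 0.485, -0.0], [0.485, 0.875, -0.0], [0.0, -0.0, -1.0]]
wrist_force: [0.4, 0.6, 0.1]
opening: 0.003
grip_force: 0.0
```

>>> move_arm([
  [[0, 0, 0], [0, 0, -1], 0],
  [[0, 0, 0], [0, 0, -2], 0],
  [[0, 0, 0], [0, 0, -2], 0],
  [[0, 0, 0], [0, 0, -2], 0],
])

```text
time_s: 3.65
tcp_pos: [0.5477, 0.3154, 0.0556]
ee_rot: [[-0.875, 0.485, -0.0], [0.485, 0.875, 0.0], [0.0, 0.0, -1.0]]
wrist_force: [-0.4, 0.9, -0.1]
opening: 0.008
grip_force: 0.0
```

```bash
python3 - <<'E'
from h import *
a=snap('wrist','w2'); b=snap('side','s2'); print(sensors.get_obs()['wrist_force'])
cv2.imwrite('pics/z2.png',np.hstack([cv2.resize(a['frame'][130:290,240:400,::-1],(400,400),interpolation=2),cv2.resize(b['frame'][300:380,280:360,::-1],(400,400),interpolation=2)]))
E
```

```text
[-0.46671889 -0.0085646   0.21624795]
```

View pics/z2.png

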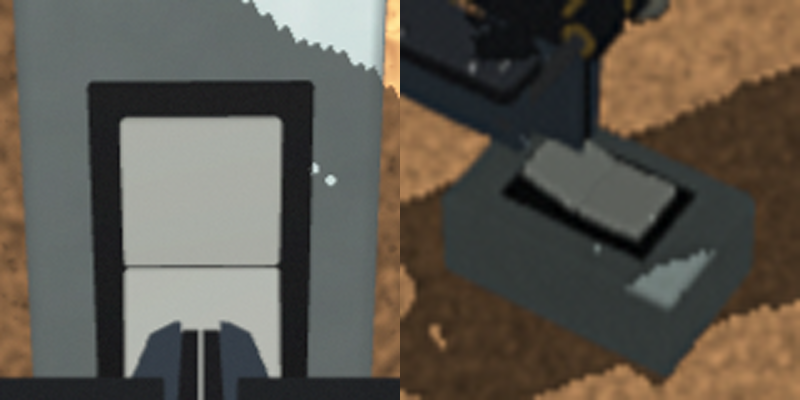

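The wrist crop shows the fingertips over the raised half just beyond the pivot, but the side crop doesn't show clearly whether the rocker has tipped. I'll measure the tilt of each half from depth.

```bash
python3 - <<'E'
from h import *
for t in('w1','w2'):
    c=load(t);P=pts(c);f=c['frame'].astype(int); d=np.array([.875,-.484])
    s=(P[...,:2]-[.5277,.3265])@d; l=(P[...,:2]-[.5277,.3265])@np.array([.484,.875])
    for a in np.arange(-.028,.03,.007):
        m=(abs(s-a)<.0025)&(abs(l)<.013)&(P[...,2]<.1)&(f.min(-1)>110); print(t,a.round(3),m.sum(),np.median(P[m][:,2]).round(4) if m.any() else '')
for t in('side0','s2'):
    c=load(t);P=pts(c);f=c['frame'].astype(int); d=np.array([.875,-.484])
    s=(P[...,:2]-[.5277,.3265])@d; l=(P[...,:2]-[.5277,.3265])@np.array([.484,.875])
    for a in np.arange(-.028,.03,.007):
        m=(abs(s-a)<.0035)&(abs(l)<.013)&(P[...,2]<.08)&(f.min(-1)>90); print(t,a.round(3),m.sum(),np.median(P[m][:,2]).round(4) if m.any() else '')
E
```

```text
w1 -0.028 276 0.0591
w1 -0.021 260 0.0587
w1 -0.014 256 0.0586
w1 -0.007 258 0.0584
w1 -0.0 254 0.0582
w1 0.007 288 0.0604
w1 0.014 269 0.0625
w1 0.021 283 0.0647
w1 0.028 156 0.0665
w2 -0.028 536 0.059
w2 -0.021 511 0.0589
w2 -0.014 506 0.0586
w2 -0.007 492 0.0583
w2 -0.0 449 0.0582
w2 0.007 534 0.0603
w2 0.014 141 0.0623
w2 0.021 21 0.0645
w2 0.028 11 0.0662
side0 -0.028 22 0.0601
side0 -0.021 25 0.0605
side0 -0.014 31 0.0599
side0 -0.007 27 0.0592
side0 -0.0 28 0.059
side0 0.007 33 0.0615
side0 0.014 28 0.063
side0 0.021 35 0.0653
side0 0.028 24 0.0668
s2 -0.028 18 0.0593
s2 -0.021 21 0.0596
s2 -0.014 22 0.059
s2 -0.007 22 0.0593
s2 -0.0 17 0.0597
s2 0.007 31 0.0615
s2 0.014 22 0.0632
s2 0.021 20 0.0645
s2 0.028 11 0.0645
```

```bash
python3 - <<'E'
from h import *
d=np.array([.875,-.484])
for t in('w2','s2'):
    c=load(t);P=pts(c);o=np.array([.5277,.3265])
    s=(P[...,:2]-o)@d; l=(P[...,:2]-o)@np.array([.484,.875]); f=c['frame'].astype(int)
    m=(f[...,2]>f[...,0]+8)&(abs(l)<.03)&(abs(s-.02)<.03)&(P[...,2]>.05)&(P[...,2]<.13)
    q=np.c_[s[m],l[m],P[m][:,2]]*1000
    i=q[:,2].argsort()[::max(1,len(q)//25)]; print(t,len(q)); print(q[i].round(0).astype(int).tolist())
cv2.imwrite('pics/z3.png',cv2.resize(load('s2')['frame'][270:380,270:410,::-1],(700,550),interpolation=cv2.INTER_CUBIC))
E
```

```text
w2 833
[[6, -25, 50], [6, -5, 80], [5, -7, 84], [5, -6, 86], [5, -5, 88], [5, 5, 90], [5, -9, 92], [5, 3, 93], [5, 7, 95], [5, -6, 96], [5, 3, 97], [5, 8, 98], [5, -8, 99], [5, -8, 101], [5, 7, 102], [5, 5, 103], [5, -10, 104], [5, -10, 105], [5, 4, 106], [6, 5, 107], [5, 4, 110], [5, -4, 112], [5, 3, 115], [5, -5, 118], [5, 3, 122], [5, 3, 127]]
s2 131
[[42, -4, 54], [25, 10, 85], [11, 6, 87], [28, 8, 89], [9, -6, 90], [29, 11, 90], [12, 14, 93], [23, 12, 95], [20, 12, 96], [6, -2, 98], [29, 10, 99], [25, 12, 100], [8, 11, 102], [27, 10, 103], [15, 12, 105], [17, 12, 107], [13, 12, 109], [5, 12, 111], [5, 7, 112], [6, 6, 114], [11, 10, 115], [7, -3, 118], [15, 12, 120], [7, 8, 122], [7, 9, 125], [5, 0, 128], [11, 13, 130]]
```

View pics/z3.png

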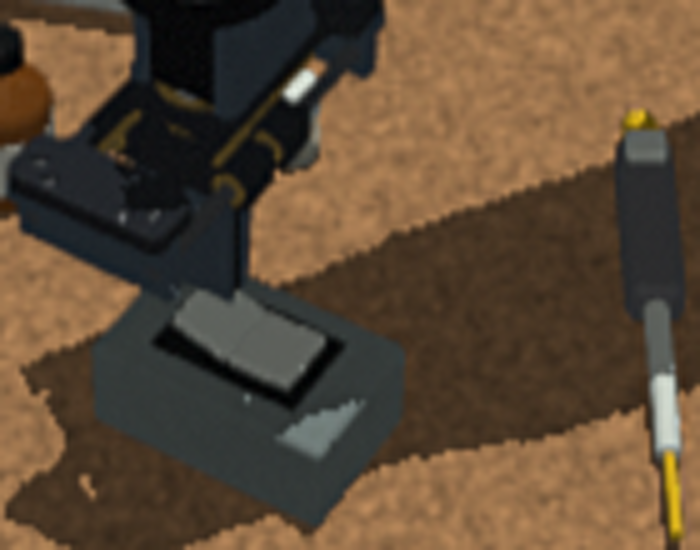

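The side crop shows the fingertips still hovering above the rocker, which hasn't tipped. The real tips are therefore higher than the reported TCP, so I'll measure how high.

```bash
python3 - <<'E'
from h import *
d=np.array([.875,-.484]);o=np.array([.5277,.3265])
for t in('w2','s2'):
    c=load(t);P=pts(c)
    s=(P[...,:2]-o)@d; l=(P[...,:2]-o)@np.array([.484,.875])
    m=(abs(l)<.014)&(s>.002)&(s<.04)&(P[...,2]>.069)&(P[...,2]<.1)
    q=np.c_[s[m],l[m],P[m][:,2]]*1000; v,u=np.nonzero(m); i=q[:,2].argsort()[:60:4]
    print(t,len(q)); print([(int(u[k]),int(v[k]),*q[k].round(0).astype(int).tolist()) for k in i])
c=load('w2');P=pts(c)
for v in range(250,284,3): print(v,[(int(1000*P[v,u,2])) for u in range(296,340,4)])
o=sensors.get_obs();print(o['joint_positions'],o['tcp_pos'],c['T'].round(3).tolist())
E
```

```text
w2 614
[(329, 258, 5, 4, 78), (328, 258, 5, 3, 79), (321, 262, 7, 0, 80), (313, 262, 7, -3, 80), (322, 263, 7, 1, 80), (331, 259, 5, 5, 80), (322, 262, 6, 1, 80), (325, 263, 7, 2, 81), (313, 263, 7, -3, 81), (311, 260, 5, -4, 82), (324, 264, 7, 2, 82), (331, 261, 5, 5, 82), (321, 263, 6, 0, 82), (331, 260, 5, 5, 82), (326, 264, 7, 3, 82)]
s2 76
[(309, 332, 21, 11, 69), (307, 326, 30, 5, 78), (311, 327, 19, 6, 83), (317, 326, 8, -1, 85), (318, 326, 6, -1, 86), (309, 326, 22, 10, 87), (314, 328, 9, 10, 88), (317, 325, 8, -1, 89), (318, 323, 9, -6, 90), (308, 325, 24, 11, 90), (315, 327, 7, 9, 91), (312, 327, 12, 14, 93), (319, 322, 6, -6, 94), (319, 321, 7, -8, 95), (317, 321, 11, -5, 96)]
250 [60, 60, 59, 60, 59, 60, 60, 59, 61, 61, 60]
253 [60, 60, 60, 60, 59, 60, 60, 59, 60, 61, 61]
256 [60, 60, 60, 61, 61, 60, 61, 59, 62, 61, 60]
259 [61, 61, 61, 79, 61, 61, 60, 61, 80, 79, 62]
262 [61, 62, 84, 85, 63, 80, 61, 80, 84, 84, 84]
265 [62, 88, 87, 87, 84, 84, 62, 83, 89, 89, 89]
268 [62, 93, 91, 92, 89, 89, 62, 87, 93, 93, 92]
271 [95, 97, 96, 96, 92, 91, 249, 92, 98, 97, 96]
274 [100, 99, 101, 101, 96, 96, 63, 95, 98, 99, 101]
277 [104, 104, 104, 104, 99, 100, 64, 99, 97, 103, 104]
280 [106, 106, 107, 107, 102, 104, 64, 103, 102, 107, 106]
283 [165, 163, 164, 112, 107, 106, 64, 105, 107, 110, 163]
[ 2.78235425e+01  2.62320118e+01  1.09960001e+02 -8.50685397e-04
  4.38070767e+01 -3.31707555e+01] [0.54773406 0.31541757 0.05564035] [[0.485, 0.846, 0.22, 0.485], [0.875, -0.469, -0.122, 0.35], [0.0, 0.252, -0.968, 0.25], [0.0, 0.0, 0.0, 1.0]]
```

By wrist depth the tips are at z≈0.079 while the TCP reads 0.0556, so they sit about 23 mm higher than reported. The lateral position is good. I'll descend using the force reading.

>>> move_arm([
  [[0, 0, 0], [0, 0, -4], 0],
  [[0, 0, 0], [0, 0, -8], 0],
  [[0, 0, 0], [0, 0, -10], 0],
  [[0, 0, 0], [0, 0, -12], 0],
  [[0, 0, 0], [0, 0, -13], 0],
  [[0, 0, 0], [0, 0, -14], 0],
  [[0, 0, 0], [0, 0, -14], 0],
])

```text
time_s: 4.62
tcp_pos: [0.5479, 0.3154, 0.0417]
ee_rot: [[-0.875, 0.485, 0.0], [0.485, 0.875, 0.0], [-0.0, 0.0, -1.0]]
wrist_force: [0.4, -0.8, 2.3]
opening: 0.005
grip_force: 1.0
```

Contact has started (2.3 N), so I'll continue.

>>> move_arm([
  [[0, 0, 0], [0, 0, -1], 0],
  [[0, 0, 0], [0, 0, -2], 0],
  [[0, 0, 0], [0, 0, -3], 0],
  [[0, 0, 0], [0, 0, -4], 0],
  [[0, 0, 0], [0, 0, -5], 0],
  [[0, 0, 0], [0, 0, -6], 0],
  [[0, 0, 0], [0, 0, -6], 0],
])

```text
time_s: 5.5
tcp_pos: [0.5476, 0.3154, 0.0355]
ee_rot: [[-0.875, 0.485, -0.0], [0.485, 0.875, -0.0], [0.0, -0.0, -1.0]]
wrist_force: [1.2, -0.3, 0.8]
opening: 0.005
grip_force: 0.7
```

>>> move_arm([
  [[0, 0, 0], [0, 0, -1], 0],
  [[0, 0, 0], [0, 0, -2], 0],
  [[0, 0, 0], [0, 0, -2], 0],
  [[0, 0, 0], [0, 0, -2], 0],
])

```text
time_s: 6.0
tcp_pos: [0.5477, 0.3155, 0.0348]
ee_rot: [[-0.875, 0.485, -0.001], [0.485, 0.875, -0.0], [0.0, -0.0, -1.0]]
wrist_force: [-6.8, -3.3, 22.3]
opening: 0.005
grip_force: 11.1
```

The stop was reached at 22 N with the TCP at 0.0348. I'll raise and verify.

>>> move_arm([
  [[0, 0, 0], [0, 0, 10], 0],
  [[0, 0, 0], [0, 0, 50], 0],
  [[0, 0, 0], [0, 0, 90], 0],
  [[0, 0, 0], [0, 0, 90], 0],
  [[0, 0, 0], [0, 0, 90], 0],
])

```text
time_s: 6.62
tcp_pos: [0.5472, 0.3152, 0.1231]
ee_rot: [[-0.875, 0.485, -0.001], [0.485, 0.875, -0.0], [0.001, -0.001, -1.0]]
wrist_force: [-0.7, -0.5, 0.1]
opening: 0.005
grip_force: 0.0
```

```bash
python3 - <<'E'
from h import *
c=snap('wrist','w4');P=pts(c);f=c['frame'].astype(int); d=np.array([.875,-.484])
s=(P[...,:2]-[.5277,.3265])@d; l=(P[...,:2]-[.5277,.3265])@np.array([.484,.875])
for a in np.arange(-.028,.03,.007):
    m=(abs(s-a)<.0025)&(abs(l)<.013)&(P[...,2]<.09)&(f.min(-1)>90); print(a.round(3),m.sum(),np.median(P[m][:,2]).round(4) if m.any() else '')
o=sensors.get_obs(); print(o['tcp_pos'],o['wrist_force'],o['time_s'])
E
```

```text
-0.028 325 0.0672
-0.021 290 0.0655
-0.014 294 0.063
-0.007 277 0.0606
-0.0 271 0.0581
0.007 260 0.0581
0.014 258 0.058
0.021 259 0.0579
0.028 201 0.0579
[0.54695061 0.31501351 0.12256098] [ 0.239969   -0.28493066 -0.10082729] 6.675
```

The rocker is fully on: the +x half is level at 58 mm and the -x half has risen to 67 mm. Next I'll move above the square key.

>>> move_arm([
  [[0, 0, 3.8], [42, -297, 5], 0],
  [[0, 0, 3.8], [42, -297, 5], 0],
  [[0, 0, 3.8], [42, -297, 5], 0],
  [[0, 0, 3.8], [42, -297, 5], 0],
  [[0, 0, 3.8], [42, -297, 5], 0],
  [[0, 0, 3.8], [42, -297, 5], 0],
  [[0, 0, 3.8], [42, -297, 5], 0],
  [[0, 0, 3.8], [42, -297, 5], 0],
  [[0, 0, 3.8], [42, -297, 5], 0],
  [[0, 0, 3.8], [42, -297, 5], 0],
])

```text
time_s: 7.92
tcp_pos: [0.5897, 0.019, 0.1286]
ee_rot: [[-0.985, 0.173, -0.0], [0.173, 0.985, -0.0], [0.0, -0.0, -1.0]]
wrist_force: [0.0, -0.2, -0.1]
opening: 0.005
grip_force: 0.0
```

```bash
python3 - <<'E'
from h import *
snap('wrist','w5'); o=sensors.get_obs(); print(o['tcp_pos'],o['ee_rot'].round(3).tolist(),o['wrist_force'])
E
```

```text
[0.58970073 0.01887846 0.12861884] [[-0.985, 0.173, -0.0], [0.173, 0.985, 0.0], [0.0, 0.0, -1.0]] [ 0.60591132 -0.09108549 -0.04543397]
```

View pics/w5.png

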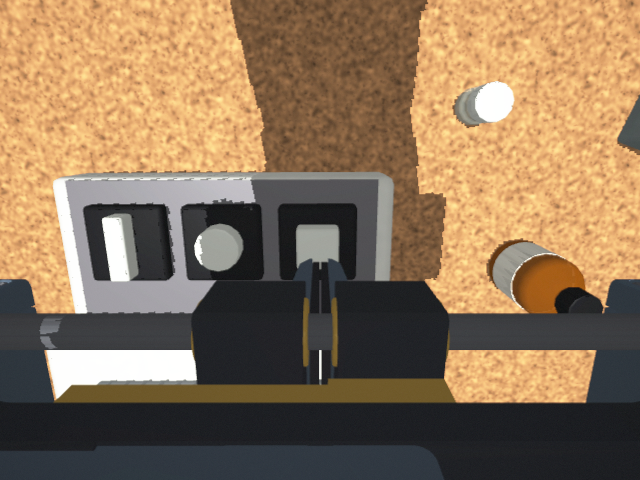

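The fingers are over the square key, whose visible edge spans (296–339, 224). The round key is at (219,248) and the long key at about (121,248). I'll refine the key positions from here.

```bash
python3 - <<'E'
from h import *
c=load('w5');P=pts(c)
for n,(a,b,e,g) in dict(sq=(285,215,350,258),rd=(190,220,246,275),ej=(95,208,142,284)).items():
    q=P[b:g,a:e].reshape(-1,3); q=q[(q[:,2]>.076)&(q[:,2]<.09)]
    r=cv2.minAreaRect((q[:,:2]*1000).astype(np.float32)); print(n,len(q),np.median(q[:,2]).round(4),[np.round(x,1) for x in r],np.round(cv2.boxPoints(r),0).tolist())
print(ray(c,317.5,224,.081))
E
```

```text
sq 1301 0.0802 [array([583.6,  18.1]), array([27.8, 20.2]), np.float64(79.9)] [[571.0, 6.0], [591.0, 3.0], [596.0, 30.0], [576.0, 34.0]]
rd 1587 0.0809 [array([576.1, -47.5]), array([28.9, 29.3]), np.float64(10.0)] [[559.0, -36.0], [564.0, -64.0], [593.0, -59.0], [588.0, -31.0]]
ej 1440 0.0806 [array([ 565. , -112.7]), array([14.2, 43.7]), np.float64(79.9)] [[542.0, -116.0], [585.0, -123.0], [588.0, -110.0], [545.0, -102.0]]
[0.57098866 0.02062788 0.081     ]
```

>>> move_arm([
  [[0, 0, 0], [-2, -1, -30], 0],
  [[0, 0, 0], [-2, -1, -60], 0],
  [[0, 0, 0], [-2, -1, -68], 0],
  [[0, 0, 0], [-2, -1, -71], 0],
  [[0, 0, 0], [-2, -1, -73], 0],
  [[0, 0, 0], [-2, -1, -75], 0],
  [[0, 0, 0], [-2, -1, -77], 0],
  [[0, 0, 0], [-2, -1, -78], 0],
  [[0, 0, 0], [-2, -1, -79], 0],
  [[0, 0, 0], [-2, -1, -79], 0],
])

```text
time_s: 9.22
tcp_pos: [0.5882, 0.0174, 0.0499]
ee_rot: [[-0.985, 0.174, 0.001], [0.174, 0.985, 0.0], [-0.001, 0.0, -1.0]]
wrist_force: [0.5, 1.6, 4.0]
opening: 0.004
grip_force: 2.2
```

>>> move_arm([
  [[0, 0, 0], [0, 0, -1], 0],
  [[0, 0, 0], [0, 0, -2], 0],
  [[0, 0, 0], [0, 0, -2], 0],
  [[0, 0, 0], [0, 0, -2], 0],
])

```text
time_s: 9.72
tcp_pos: [0.5884, 0.0174, 0.0494]
ee_rot: [[-0.985, 0.174, 0.001], [0.174, 0.985, -0.0], [-0.001, 0.0, -1.0]]
wrist_force: [-8.8, 1.0, 31.1]
opening: 0.005
grip_force: 15.5
```

The key is on its stop at 31 N. I'll raise and shift over to the round key.

>>> move_arm([
  [[0, 0, 0], [0, 0, 10], 0],
  [[0, 0, 0], [0, 0, 50], 0],
  [[0, 0, 0], [0, 0, 60], 0],
  [[0, 0, 0], [-12, -64, 60], 0],
  [[0, 0, 0], [-12, -64, 60], 0],
  [[0, 0, 0], [-12, -64, 60], 0],
  [[0, 0, 0], [-12, -64, 60], 0],
  [[0, 0, 0], [-12, -64, 60], 0],
])

```text
time_s: 10.72
tcp_pos: [0.5758, -0.0458, 0.1074]
ee_rot: [[-0.985, 0.173, -0.0], [0.173, 0.985, 0.0], [0.0, 0.0, -1.0]]
wrist_force: [0.1, -0.1, -0.2]
opening: 0.006
grip_force: 0.0
```

```bash
python3 - <<'E'
from h import *
c=snap('wrist','w6');P=pts(c);f=c['frame'].astype(int)
for n,k in dict(sq=(587.5,17.6),rd=(576.5,-47),ej=(565,-112.7)).items():
    m=(np.hypot(*(P[...,:2]*1000-k).transpose(2,0,1))<(6 if n=='ej' else 12))&(P[...,2]<.09)&(f.min(-1)>120); print(n,m.sum(),np.percentile(P[m][:,2],[20,50,80]).round(4) if m.any() else '')
o=sensors.get_obs(); print(o['tcp_pos'],o['wrist_force'],o['time_s'])
E
```

```text
sq 1111 [0.0725 0.073  0.0736]
rd 506 [0.0805 0.081  0.0815]
ej 300 [0.0805 0.081  0.0815]
[ 0.57576968 -0.04590723  0.10747376] [-0.50164074 -0.32387338  0.5948071 ] 10.775
```

The square key is down at 73 mm (the full 8 mm), and the round and eject keys are still up at 81 mm. Now I'll press the round key and hold it.

>>> move_arm([
  [[0, 0, 0], [1, -1, -30], 0],
  [[0, 0, 0], [1, -1, -46], 0],
  [[0, 0, 0], [1, -1, -50], 0],
  [[0, 0, 0], [1, -1, -52], 0],
  [[0, 0, 0], [1, -1, -54], 0],
  [[0, 0, 0], [1, -1, -56], 0],
  [[0, 0, 0], [1, -1, -58], 0],
  [[0, 0, 0], [1, -1, -59], 0],
  [[0, 0, 0], [1, -1, -60], 0],
  [[0, 0, 0], [1, -1, -60], 0],
  [[0, 0, 0], [1, -1, -60], 0],
])

```text
time_s: 12.15
tcp_pos: [0.5772, -0.0476, 0.0495]
ee_rot: [[-0.985, 0.174, 0.0], [0.174, 0.985, -0.0], [-0.0, 0.0, -1.0]]
wrist_force: [-13.7, 2.5, 34.8]
opening: 0.0
grip_force: 17.7
```

The key is on its stop at about 35 N. I'll ease off slightly and let it settle.

>>> move_arm([
  [[0, 0, 0], [0, 0, 0.5], 0],
  [[0, 0, 0], [0, 0, 0.5], 0],
  [[0, 0, 0], [0, 0, 0.5], 0],
  [[0, 0, 0], [0, 0, 0.5], 0],
  [[0, 0, 0], [0, 0, 0.5], 0],
  [[0, 0, 0], [0, 0, 0.5], 0],
])

```text
time_s: 12.9
tcp_pos: [0.5771, -0.0476, 0.0496]
ee_rot: [[-0.985, 0.174, 0.0], [0.174, 0.985, 0.0], [-0.0, 0.0, -1.0]]
wrist_force: [-10.4, 2.2, 27.7]
opening: 0.008
grip_force: 14.1
```

```bash
python3 - <<'E'
from h import *
c=snap('wrist','w7');P=pts(c);f=c['frame'].astype(int)
for n,k in dict(sq=(587.5,17.6),rd=(576.5,-47),ej=(565,-112.7)).items():
    m=(np.hypot(*(P[...,:2]*1000-k).transpose(2,0,1))<(6 if n=='ej' else 14))&(P[...,2]<.09)&(f.min(-1)>100); print(n,m.sum(),np.percentile(P[m][:,2],[20,50,80]).round(4) if m.any() else '')
t=snap('top','t7'); a=load('top0')
d=cv2.absdiff(a['frame'],t['frame']).max(-1)
for n,(x,y) in dict(vial=(256,246),bottle=(248,194),tip=(180,174),rack=(106,288),pip=(215,311),bin=(508,233),tray=(488,322)).items(): print(n,(d[y-18:y+18,x-18:x+18]>60).sum())
o=sensors.get_obs(); print(o['tcp_pos'],o['wrist_force'],o['time_s'])
E
```

```text
sq 2223 [0.0724 0.073  0.0735]
rd 105 [0.0719 0.0726 0.0732]
ej 514 [0.0804 0.081  0.0815]
vial 0
bottle 0
tip 0
rack 0
pip 302
bin 0
tray 0
[ 0.57716747 -0.04760084  0.04965907] [-10.62183448   1.77054696  27.58273912] 13.0
```

The round key is held at its stop (73 mm, 28 N), the square key is still down and the eject key is up. None of the loose items shows a change except at the pipette. The arm's shadow explains that one, because the arm never came lower than well above it.

```bash
python3 -c "
from rig import bot
print(bot.finish_job())"
```

```text
the job is handed in; nothing more can be done
None
```

The job is handed in: the rocker is fully tipped on, the square key is locked down, and a fingertip is holding the round key at its stop, with the long key never pressed and no loose item touched.

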